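Screw a hose nipple into the inclined port of a vacuum catch pot

ROBOT

A 6-joint arm with a two-finger parallel gripper is mounted at the origin on a cart in front of the work surface, level with it; the furniture and walls round the work are solid. World frame = base frame: x ahead of the robot, y to its left, z up, the work surface at z = 0. Lengths are in m, angles in rad, forces in N, time in s.
With the tool pointing down it reaches from about 0.35 to 0.875 m from the base axis. Payload 4.2 kg.
Tool frame: the origin (TCP) lies between the finger pads; the fingertips stand 8 mm ahead of it and the grasp point (between the pads) lies 11 mm behind it (arm.tcp_to_tips is the distance from the TCP to the fingertips, in m); z points along the fingers, y is the direction in which the jaws open and shut (so a half turn about z gives the same grasp; the last joint's range is limited). The gripper opens to 85 mm and grips with 20 to 120 N. Pads are 22 mm wide; open, the fingers measure 114 mm over their backs; the gripper's body (76 mm by 85 mm) begins 54 mm behind the grasp point. The pads swing forward as they close: fully open they stand 13 mm farther back than shut.
Start: joints at [1.44, 0.385, 0.008, 0, -1.194, -0.259], TCP at [0.237, 0.578, 0.211] pointing down, gripper open.
Joint ranges: [-3.14, 3.14], [-1.21, 2.06], [-1.07, 1.41], [-3.16, 2.05], [-2.99, -0.16], [-3.1, 3.1]. Speed limits (rad/s): [2.79, 2.79, 3.14, 3.14, 3.14, 3.14].

INTERFACE

Orientations are given as a rotation vector (axis times angle).
In Python, from bench import arm gives the robot as it stands.
- The arm moves only by the tool step_arm, never from a script. Its argument "plan" is a list of rows, each a list of 3 entries, a list of its own where there are three numbers: the shift along the world's x, y, z in m, then the turn, a rotation vector about the world's x, y, z in rad, then the finger opening in m, from 0 to 0.0854. In form: [[[dx, dy, dz], [rx, ry, rz], hand], ...]. A call has 1 to 20 rows; each row is the pose to reach, as a shift and turn from the pose commanded when the call began; what a row does not reach only later rows make up. A row lasts 1/12 s, in which the tool goes at most 41.7 mm and 7.16 degrees, less where a joint would pass 70% of its speed; a pose out of reach is approached as far as the arm can. A call with a gripper value outside its range is refused whole. The fingers move at their own pace and stop on an object; "grip_force" is the grip in N (left out, the last holds). Time passes only in rows, so rows that repeat a pose let the fingers close. It gives the time, the measured TCP pose, the force and the opening at its end, in the units of the state.
- arm.sense(): the state, without advancing time (a new reading comes with each control period).
- arm.capture(name): name is "scene" or "top" or "wrist"; returns the picture (384x512x3 uint8, red, green, blue); there is no depth.
- arm.calibration(name): a dict with "intrinsics" (3x3 intrinsics, pixels), "dist_coeffs" ([k1, k2, p1, p2, k3] as OpenCV has them; the pictures are not rectified), "R" (3x3) and "t" (3): a world point X has camera coordinates R X + t. Camera axes: x right, y down, z forward; pixel columns grow to the right and rows downward; lengths in m; the calibration is good to about 2 mm. A picture is of the moment at which its call begins: read the wrist's pose just before it. calibration takes no time and is no camera call; for the wrist camera it gives the pose at the moment of the call.
- arm.sign_off(): hands the job in, once; it reports no verdict.
Trained networks look in the newest picture that a camera, given by its name, has taken for a name from the list of things; names that differ only in an ending like _2 or _b are one class to them, and where a whole thing is asked for, a point or a joint stands for the part that bears it (a point fixed in the world has none). Each returns a list of dicts, best first, with "p" (0 to 1); they miss things now and then, are a little off and sometimes report something else, mostly with a low value. They report only what shows in the picture. A call takes as long as a camera call. They do not tell look-alikes from the thing itself.
- arm.masks_of(camera, target): "pixels" (384x512 bool, what is visible of it).
- arm.tip_of(camera, target): "location" ([x, y, z] in m, in the coordinates of the camera as it stood for that picture, good to about 4 mm: a listed point, or the origin of a listed thing).
The state is a dict: "time_s": time; "joints": joint angles; "qvel": joint speeds; "joint_torque": joint torques, N m; "tool_pos": TCP position; "eef_rot": TCP orientation; "contact_force": force on the tool from outside, world axes, zero at the start; "torque": the same for the moment, N m; "grip_width": opening from 0.0 (shut) to 1.0 (fully open).
Only numpy, scipy, OpenCV 4.12 (cv2) and the standard library are available. Lean on these libraries where they do the work, as an engineer would, in place of code of your own. Each camera call takes 0.05 s, during which the arm holds its last target.

TASK

Pick up the steel hose nipple and screw it, square and barb outward, into the clamped, inclined port of the catch pot. Start it gently, without forcing the thread, and turn it clockwise until its flange meets the rubber seal and you feel it bite, then give it an eighth of a turn more (45 degrees) and let go; do not overtighten it. Leave the wash bottle, the flat disc and the forceps where they are.

Things in the scene. Friction and masses are not known exactly. Their poses are not given: they have to be found in the camera images.
- nipple: Loose steel hose nipple, 82 mm tall, standing on its foot. Origin: centre of the foot, z up its axis. z 0-18 mm: stem, 28 mm wide, with a right-hand round thread of three starts, 36 mm over the ridges; z 18-24: flange 54 mm wide; z 26-52: square head, 26 x 26 mm, faces along x and y (grip here); z 52-82: hose barb, 18 mm wide.
- port: Mouth of the female adapter clamped on the pot's inclined branch (fixed). Origin: centre of its steel rim, 135 mm above the table. z: its axis, outward, 30 deg from vertical, leaning away from the pot, to the robot's right; bore 38 mm wide, hidden thread: 21 mm of travel per full turn, 0.6 mm axial play. Fully home the nipple's foot lies near z = -14.6 mm here.
- seal_top (a point): Centre of the top face of the black rubber ring seal (49 mm outside, 41 mm inside) on the port's rim, 6 mm above the rim when free; it yields about 5 N per mm. It bites when the nipple's flange meets it: foot at z = -12 mm of the port. 45 deg more presses it in 2.6 mm. How the adapter is turned in its clamp, and so where the thread catches, is hidden: pressed lightly and turned clockwise the nipple catches within 120 deg.
- catch_pot: Fixed steel pot, 84 mm wide and 120 mm tall, on a dark plate 160 x 112 mm; origin on the table under the plate's centre, the pot's axis 32 mm along +x of this body, the port's mouth 45 mm along -x.
- wash_bottle: White wash bottle with a red cap, 199 mm tall, 65 mm wide, a bystander.
- blind_ferrule: Flat steel disc, 75 mm wide, 6 mm thick, lying on the table, a bystander.
- forceps: Steel forceps, 117 mm long, lying on the table, a bystander.
Not all that is in view belongs to the job. Leave any brown look-alike of the nipple alone.

How it is judged:
At the end, for the whole second after the job is handed in: The nipple sits square in the port (within 3 mm and 3 deg), held tight against the seal (over 6 N) 1.45 to 3.8 mm past first contact, that is 25 to 65 deg of turn, released and at rest (z of nipple in the frame of port between -0.0158 and -0.01345 m and x of nipple in the frame of port between -0.003 and 0.003 m and y of nipple in the frame of port between -0.003 and 0.003 m and angle between the z axis of nipple and the z axis of port, either way round below 0.06 rad and contact force between nipple and port above 6 N and linear speed of nipple below 0.01 m/s); the robot touches nothing.
It fails at once if the nipple is overtightened (driven more than 4.8 mm past first contact with the seal) (z of nipple in the frame of port below -0.0168 m and distance between nipple and port below 0.03 m).
It fails at once if the nipple is forced into the port (over 90 N) (contact force between nipple and port above 90 N).
It fails at once if the wash bottle, the disc or the forceps are moved more than 3 cm (distance of any of wash_bottle, blind_ferrule, forceps from where it was at the start of the episode above 0.03 m).
It also fails if it takes over 58 s, if anything falls off the work surface, if the arm or the gripper's body presses on something with over 40 N, if the wrist force passes 120 N, or if a joint passes its speed limit or range.

## Working session

There is one attempt and no reset: what is moved stays moved. The work goes in short steps, Python scripts to look and compute and a tool call to move; the robot and the scene stay as the last step left them, time stands still between calls to the robot, and variables do not carry over. Pictures are saved under pics/ and viewed, and the job is handed in when it is done.

Besides the shell and the picture viewer there is one more tool, called after ">>>" in YAML: its name, and indented under it one key for each argument. step_arm: Moves the arm, as the interface text tells. Its arguments: {"type":"object","properties":{"plan":{"type":"array","items":{"type":"array"}},"grip_force":{"type":"number"}},"required":["plan"]}

```bash
mkdir -p pics; ls; cat > h.py <<'E'
import numpy as np,cv2
from bench import arm
def snap(c,n):
    im=arm.capture(c); cv2.imwrite(f'pics/{n}.png',im[:,:,::-1]); return im
def w(cal,p): return np.array(cal['R']).T@(np.array(p)-np.array(cal['t']))
E
python3 - <<'E'
from h import *
np.set_printoptions(precision=4,suppress=True)
for c in ['scene','top','wrist']:
    cal=arm.calibration(c); snap(c,c+'0')
    print(c,w(cal,[0,0,0]))
    for t in ['nipple','port','seal_top','catch_pot','wash_bottle','blind_ferrule','forceps']:
        try:
            for d in arm.tip_of(c,t)[:3]: print(t,round(d['p'],2),w(cal,d['location']))
        except Exception as e: print(t,e)
print(arm.sense())
E
```

```text
pics
scene [ 0.1707 -0.3613  0.8264]
nipple 0.95 [ 0.4729  0.2925 -0.0002]
nipple 0.78 [0.4646 0.3864 0.0052]
nipple 0.56 [ 0.5711  0.3792 -0.0005]
port 0.7 [0.5683 0.0844 0.1354]
seal_top 0.77 [0.5705 0.0791 0.1417]
seal_top 0.73 [ 0.4374 -0.045   0.0022]
catch_pot 0.96 [ 0.5713  0.1289 -0.0036]
wash_bottle 0.92 [ 0.4302 -0.1529 -0.0013]
blind_ferrule 0.93 [ 0.4416 -0.0429  0.0013]
forceps 0.64 [ 0.4179  0.1421 -0.0028]
top [0.3973 0.0808 1.0635]
nipple 0.86 [0.5649 0.3814 0.0018]
nipple 0.56 [0.4664 0.3904 0.0013]
port 0.72 [0.5731 0.079  0.1353]
seal_top 0.71 [0.5719 0.0784 0.1371]
seal_top 0.44 [0.572  0.1207 0.0028]
wash_bottle 0.71 [ 0.4264 -0.1619  0.0015]
wash_bottle 0.67 [0.5715 0.0749 0.1404]
wash_bottle 0.61 [0.5745 0.0768 0.137 ]
blind_ferrule 0.84 [ 0.4411 -0.0491  0.0024]
forceps 0.52 [ 0.417   0.1441 -0.0015]
wrist [0.3028 0.5516 0.3731]
{'time_s': 1.2, 'joints': array([ 1.4396,  0.3847,  0.0079, -0.    , -1.194 , -0.2586]), 'qvel': array([-0.001 ,  0.0003, -0.0004, -0.0008,  0.0017, -0.0009]), 'joint_torque': array([  0.    , -39.2098,  18.8628,   4.1907,  -0.0002,  -0.    ]), 'tool_pos': array([0.2375, 0.5781, 0.211 ]), 'eef_rot': array([-3.0821,  0.6084,  0.    ]), 'contact_force': array([0.5985, 0.374 , 0.0444]), 'torque': array([-0.0215,  0.0614, -0.0124]), 'grip_width': 0.9991923588831808}
```

View pics/scene0.png

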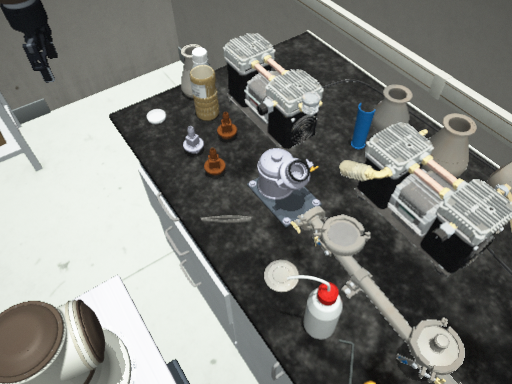

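View pics/top0.png

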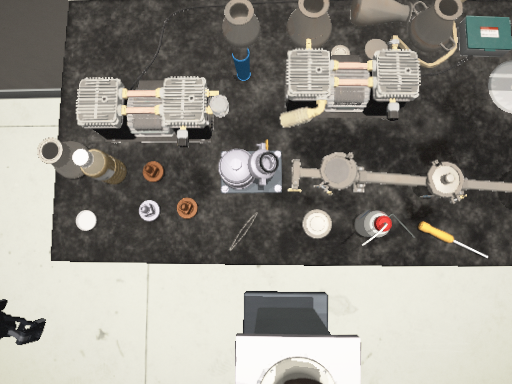

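View pics/wrist0.png

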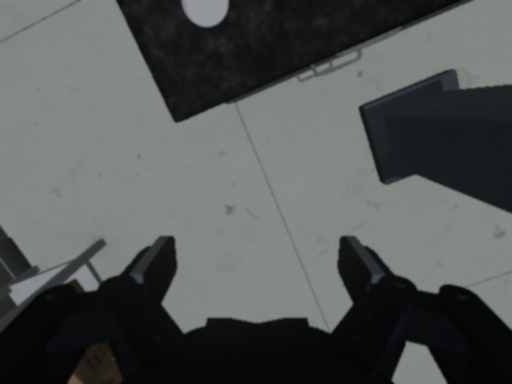

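The steel nipple is at scene (193,140) and top (149,210), about (0.465, 0.388). The other two hits are the brown look-alikes. I'll move near it and look with the wrist camera.

>>> step_arm:
  plan:
    - [[0.02,-0.02,0.02],[0,0,0],0.0854]
    - [[0.045,-0.045,0.04],[0,0,0],0.0854]
    - [[0.07,-0.07,0.06],[0,0,0],0.0854]
    - [[0.095,-0.095,0.07],[0,0,0],0.0854]
    - [[0.12,-0.12,0.08],[0,0,0],0.0854]
    - [[0.14,-0.14,0.08],[0,0,0],0.0854]
    - [[0.16,-0.16,0.08],[0,0,0],0.0854]
    - [[0.165,-0.165,0.08],[0,0,0],0.0854]
    - [[0.165,-0.165,0.08],[0,0,0],0.0854]
    - [[0.165,-0.165,0.08],[0,0,0],0.0854]

```text
time_s: 2.03
tool_pos: [0.4024, 0.4132, 0.2909]
eef_rot: [-3.082, 0.61, 0.0]
contact_force: [-0.6, -0.2, -0.1]
grip_width: 0.998
```

```bash
python3 - <<'E'
from h import *
np.set_printoptions(precision=4,suppress=True)
s=arm.sense();print(s['time_s'],s['joints'],s['tool_pos'],s['eef_rot'],s['contact_force'])
c='wrist';cal=arm.calibration(c); snap(c,'w1')
print(cal)
for d in arm.tip_of(c,'nipple')[:3]: print(round(d['p'],2),w(cal,d['location']))
E
```

```text
2.0333 [ 1.0792  0.2576  0.0234 -0.0003 -1.3365  0.1012] [0.4024 0.4132 0.2909] [-3.0817  0.6095  0.0004] [-0.6295 -0.1998 -0.1452]
{'intrinsics': array([[274.2496,   0.    , 256.8296],
       [  0.    , 274.2496, 190.4003],
       [  0.    ,   0.    ,   1.    ]]), 'dist_coeffs': array([-0.0138,  0.    ,  0.    ,  0.    ,  0.    ]), 'R': array([[-0.3805, -0.9248,  0.0002],
       [-0.8876,  0.3652,  0.2808],
       [-0.2598,  0.1067, -0.9598]]), 't': array([0.5354, 0.1468, 0.515 ])}
0.8 [ 0.4649  0.3883 -0.0023]
0.8 [ 0.5679  0.3819 -0.    ]
0.68 [0.4766 0.2864 0.0036]
```

View pics/w1.png

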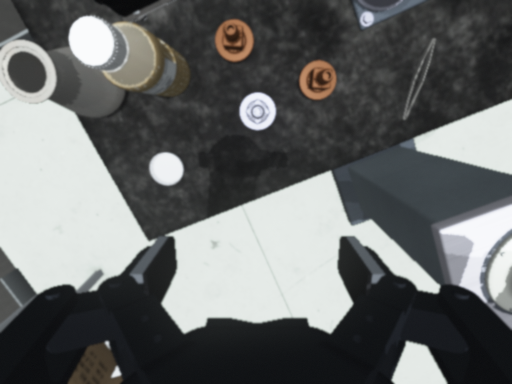

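```bash
python3 - <<'E'
import cv2
im=cv2.imread('pics/w1.png')[85:137,232:284]
cv2.imwrite('pics/w1z.png',cv2.resize(im,None,fx=11,fy=11,interpolation=cv2.INTER_CUBIC))
E
```

```text
(no output)
```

View pics/w1z.png

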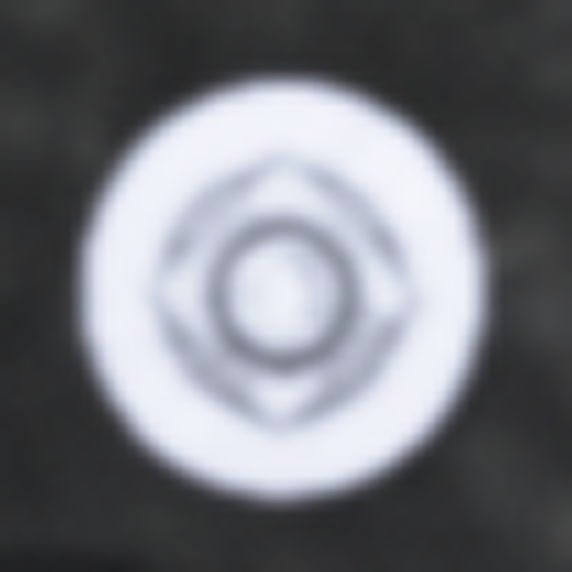

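```bash
cat >> h.py <<'E'
def pix2z(cal,uv,z):
    K=np.array(cal['intrinsics']);p=cv2.undistortPoints(np.array([[uv]],float),K,np.array(cal['dist_coeffs']))[0,0]
    R=np.array(cal['R']);d=R.T@np.array([p[0],p[1],1]);c=w(cal,[0,0,0]);return c+d*(z-c[2])/d[2]
def proj(cal,X):
    R=np.array(cal['R']);return cv2.projectPoints(np.array(X,float).reshape(-1,3),cv2.Rodrigues(R)[0],np.array(cal['t'],float),np.array(cal['intrinsics']),np.array(cal['dist_coeffs']))[0][:,0]
E
python3 - <<'E'
from h import *
cal=arm.calibration('wrist')
o=lambda u,v:((u+.5)/11-.5+232,(v+.5)/11-.5+85)
print(pix2z(cal,o(285,295),.082),pix2z(cal,o(284,287),.024),pix2z(cal,o(282,294),.052))
E
```

```text
[0.46551133 0.38707665 0.082     ] [0.46627834 0.38674381 0.024     ] [0.46563635 0.38735328 0.052     ]
```

>>> step_arm:
  plan:
    - [[0.02,-0.008,-0.02],[0,0,0.12],0.05]
    - [[0.04,-0.016,-0.05],[0,0,0.24],0.05]
    - [[0.0632,-0.0259,-0.08],[0,0,0.36],0.05]
    - [[0.0632,-0.0259,-0.11],[0,0,0.48],0.05]
    - [[0.0632,-0.0259,-0.14],[0,0,0.6],0.05]
    - [[0.0632,-0.0259,-0.16],[0,0,0.72],0.05]
    - [[0.0632,-0.0259,-0.17],[0,0,0.777],0.05]
    - [[0.0632,-0.0259,-0.17],[0,0,0.777],0.05]
    - [[0.0632,-0.0259,-0.17],[0,0,0.777],0.05]

```text
time_s: 2.88
tool_pos: [0.4651, 0.3881, 0.1206]
eef_rot: [3.082, 0.605, -0.001]
contact_force: [-0.8, -0.1, 0.2]
grip_width: 0.586
```

```bash
python3 - <<'E'
from h import *
np.set_printoptions(precision=4,suppress=True)
s=arm.sense();print(s['time_s'],s['joints'],s['tool_pos'],s['eef_rot'],s['contact_force'],s['grip_width'])
c='wrist';cal=arm.calibration(c); snap(c,'w2')
print(proj(cal,[[.4657,.3873,.082],[.4657,.3873,.024]]))
E
```

```text
2.8833 [ 0.9626  0.4288 -0.1645  0.0004 -0.9786  0.9955] [0.4651 0.3881 0.1206] [ 3.0818  0.6046 -0.0008] [-0.7978 -0.1106  0.1518] 0.5855842328253754
[[258.9706 205.1788]
 [258.4631 185.4058]]
```

View pics/w2.png

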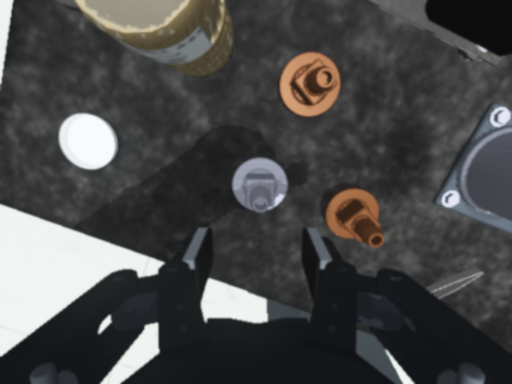

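>>> step_arm:
  plan:
    - [[0.0008,-0.0015,-0.03],[0,0,0],0.05]
    - [[0.0008,-0.0015,-0.055],[0,0,0],0.05]
    - [[0.0008,-0.0015,-0.075],[0,0,0],0.05]
    - [[0.0008,-0.0015,-0.085],[0,0,0],0.05]
    - [[0.0008,-0.0015,-0.085],[0,0,0],0.05]
    - [[0.0008,-0.0015,-0.085],[0,0,0],0.05]

```text
time_s: 3.43
tool_pos: [0.467, 0.3867, 0.0371]
eef_rot: [-3.082, -0.605, -0.003]
contact_force: [0.0, 0.1, 0.6]
grip_width: 0.586
```

```bash
python3 - <<'E'
from h import *
np.set_printoptions(precision=4,suppress=True)
s=arm.sense();print(s['time_s'],s['joints'],s['tool_pos'],s['eef_rot'],s['contact_force'],s['grip_width'])
c='wrist'; snap(c,'w3')
E
```

```text
3.4333 [ 0.9585  0.5237 -0.2501  0.0007 -0.7953  0.9994] [0.467  0.3867 0.0371] [-3.0819 -0.6049 -0.0026] [0.0353 0.0515 0.644 ] 0.5864728571950384
```

View pics/w3.png

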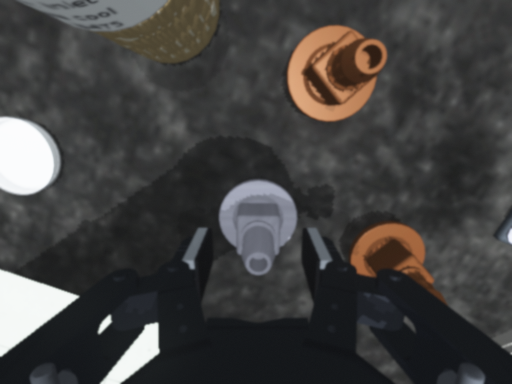

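>>> step_arm:
  plan:
    - [[0,0,-0.002],[0,0,0],0.05]
    - [[0,0,-0.002],[0,0,0],0.02]
    - [[0,0,-0.002],[0,0,0],0.02]
    - [[0,0,-0.002],[0,0,0],0.02]
    - [[0,0,-0.002],[0,0,0],0.02]
    - [[0,0,-0.002],[0,0,0],0.02]
    - [[0,0,-0.002],[0,0,0],0.02]
  grip_force: 70

```text
time_s: 4.07
tool_pos: [0.4665, 0.3857, 0.0341]
eef_rot: [-3.083, -0.604, -0.0]
contact_force: [0.5, -0.5, -0.7]
grip_width: 0.235
```

```bash
python3 - <<'E'
from h import *
np.set_printoptions(precision=4,suppress=True)
s=arm.sense();print(s['time_s'],s['joints'],s['tool_pos'],s['eef_rot'],s['contact_force'],s['torque'],s['grip_width'])
c='wrist'; snap(c,'w4')
E
```

```text
4.0667 [ 0.958   0.5269 -0.2536  0.     -0.7902  0.9999] [0.4665 0.3857 0.0341] [-3.0828 -0.6044 -0.0002] [ 0.507  -0.4764 -0.7272] [-0.0244  0.0072 -0.0193] 0.2348841689698102
```

View pics/w4.png

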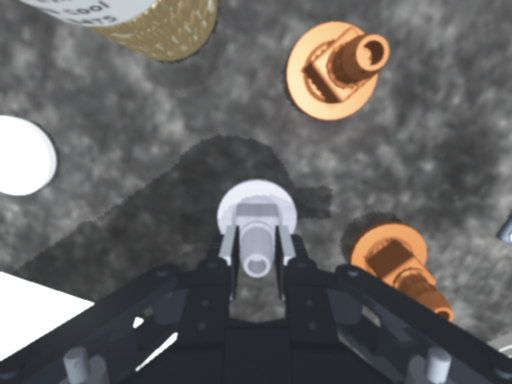

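```bash
python3 - <<'E'
from h import *
np.set_printoptions(precision=4,suppress=True)
s=arm.sense();cal=arm.calibration('wrist')
R=cv2.Rodrigues(s['eef_rot'])[0];p=s['tool_pos']
for n,q in dict(tip=[0,0,.008],grasp=[0,0,-.011],headtop=[0,0,p[2]-.052],barbtop=[0,0,p[2]-.082],flange=[0,0,p[2]-.024],hp=[0,.013,p[2]-.052],hm=[0,-.013,p[2]-.052],
 tL=[0.011,-.013,.008],tR=[.011,.013,.008]).items(): print(n,proj(cal,p+R@q))
im=cv2.imread('pics/w4.png')[160:330,190:330]
cv2.imwrite('pics/w4z.png',cv2.resize(im,None,fx=4,fy=4,interpolation=cv2.INTER_CUBIC))
E
```

```text
tip [[257.8457 220.8067]]
grasp [[257.9636 233.0368]]
headtop [[258.0135 238.2203]]
barbtop [[258.2875 266.66  ]]
flange [[257.8344 219.6364]]
hp [[280.5398 238.2165]]
hm [[235.4858 238.2152]]
tL [[238.0615 205.2462]]
tR [[277.6687 205.2489]]
```

View pics/w4z.png

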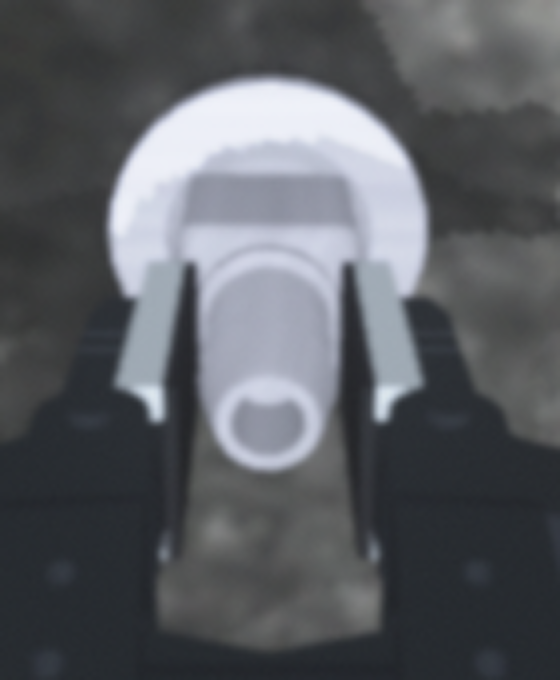

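>>> step_arm:
  plan:
    - [[0,0,0],[0,0,0],0.0]
    - [[0,0,0],[0,0,0],0.0]
    - [[0,0,0],[0,0,0],0.0]
  grip_force: 70

```text
time_s: 4.37
tool_pos: [0.4667, 0.3859, 0.0342]
eef_rot: [-3.083, -0.605, -0.001]
contact_force: [-0.1, 0.1, 0.9]
grip_width: 0.175
```

>>> step_arm:
  plan:
    - [[0,0,0],[0,0,0],0.0]
    - [[0,0,0],[0,0,0],0.0]

```text
time_s: 4.53
tool_pos: [0.4667, 0.3859, 0.0342]
eef_rot: [-3.083, -0.605, -0.001]
contact_force: [-0.6, 0.0, 1.9]
grip_width: 0.175
```

```bash
python3 - <<'E'
from h import *
snap('wrist','w5')
im=cv2.imread('pics/w5.png')[160:330,190:330]
cv2.imwrite('pics/w5z.png',cv2.resize(im,None,fx=4,fy=4,interpolation=cv2.INTER_CUBIC))
E
```

```text
(no output)
```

View pics/w5z.png

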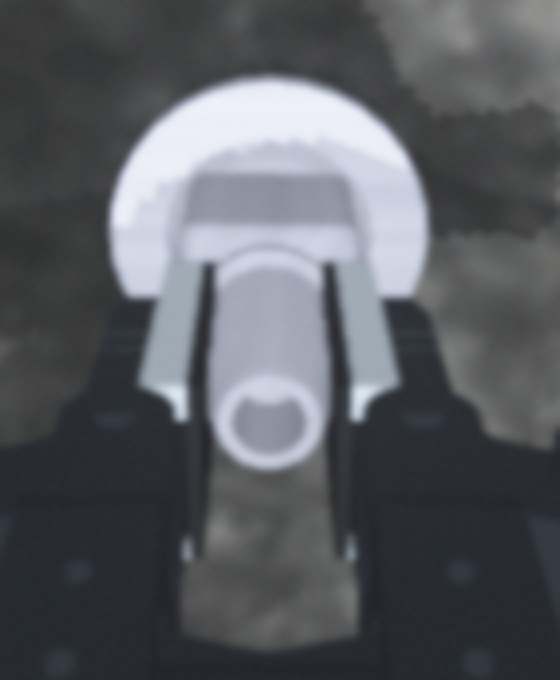

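```bash
python3 - <<'E'
from h import *
print(arm.tcp_to_tips,[a for a in dir(arm) if a[0]!='_'])
s=arm.sense();print(s)
cal=arm.calibration('wrist');R=cv2.Rodrigues(s['eef_rot'])[0]
print(R.T@(w(cal,[0,0,0])-s['tool_pos']), R.T@np.array(cal['R']).T)
for f in ['scene','top']:
    im=snap(f,f+'5'); q=proj(arm.calibration(f),s['tool_pos'])[0]; print(q)
    u,v=map(int,q); c=cv2.imread(f'pics/{f}5.png')[max(0,v-60):v+40,max(0,u-50):u+50]
    cv2.imwrite(f'pics/{f}5z.png',cv2.resize(c,None,fx=6,fy=6,interpolation=cv2.INTER_CUBIC))
E
```

```text
0.008 ['Unreachable', 'calibration', 'capture', 'masks_of', 'sense', 'sign_off', 'tcp_to_tips', 'tip_of']
{'time_s': 4.5833, 'joints': array([ 9.58088827e-01,  5.26856219e-01, -2.53293969e-01,  2.29955794e-04,
       -7.90092783e-01,  9.99959196e-01]), 'qvel': array([ 0.00082088, -0.00013293, -0.00163862, -0.00023523, -0.00060566,
       -0.00046609]), 'joint_torque': array([-4.31710901e-02, -4.05005622e+01,  1.37335950e+01,  2.95529768e+00,
       -3.66822153e-02, -1.73203440e-03]), 'tool_pos': array([0.46665935, 0.38588978, 0.03423297]), 'eef_rot': array([-3.08257662e+00, -6.04698091e-01, -8.04949463e-04]), 'contact_force': array([0.11416336, 0.02957341, 1.7149991 ]), 'torque': array([-0.02051449, -0.00964821, -0.04509695]), 'grip_width': 0.1756114406671266}
[ 0.07091296 -0.00074375 -0.16204251] [[ 1.34456014e-04 -9.59768622e-01 -2.80792046e-01]
 [ 9.99999980e-01  8.79776218e-05  1.78131293e-04]
 [-1.46261409e-04 -2.80792065e-01  9.59768615e-01]]
[192.6049698 141.1625468]
[147.50444029 209.78620839]
```

View pics/scene5z.png

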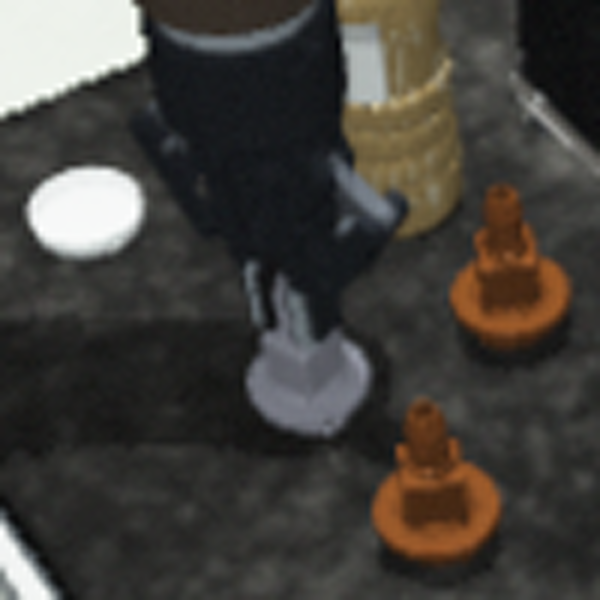

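The gripper has closed on the barb. The tips sit at about z 0.05, roughly 25 mm higher than the TCP figure implies. I'll open and descend in small steps while watching the force.

>>> step_arm:
  plan:
    - [[0,0,0],[0,0,0],0.045]
    - [[0,0,0],[0,0,0],0.045]
    - [[0,0,0],[0,0,0],0.045]
    - [[0,0,-0.002],[0,0,0],0.045]
    - [[0,0,-0.004],[0,0,0],0.045]
    - [[0,0,-0.007],[0,0,0],0.045]
    - [[0,0,-0.01],[0,0,0],0.045]
    - [[0,0,-0.01],[0,0,0],0.045]

```text
time_s: 5.35
tool_pos: [0.466, 0.3852, 0.023]
eef_rot: [3.082, 0.604, -0.002]
contact_force: [-0.5, -0.3, -0.5]
grip_width: 0.529
```

```bash
cat >> h.py <<'E'
def wz(n,box=(160,330,190,330),f=4):
    snap('wrist',n); a,b,c,d=box
    cv2.imwrite(f'pics/{n}z.png',cv2.resize(cv2.imread(f'pics/{n}.png')[a:b,c:d],None,fx=f,fy=f,interpolation=cv2.INTER_CUBIC))
def st():
    s=arm.sense()
    for k in ['time_s','joints','tool_pos','eef_rot','contact_force','torque','grip_width']: print(k,np.round(s[k],4))
    return s
E
python3 - <<'E'
from h import *
st();wz('w6')
E
```

```text
time_s 5.35
joints [ 9.581e-01  5.413e-01 -2.627e-01 -3.000e-04 -7.687e-01  9.999e-01]
tool_pos [0.466  0.3852 0.023 ]
eef_rot [ 3.0819e+00  6.0380e-01 -2.3000e-03]
contact_force [-0.4754 -0.2962 -0.4777]
torque [ 0.0253 -0.0268 -0.0346]
grip_width 0.5287
```

View pics/w6z.png

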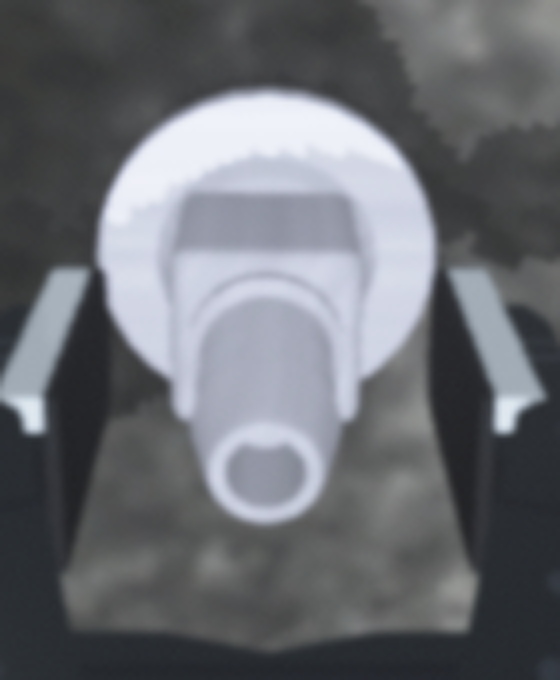

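>>> step_arm:
  plan:
    - [[0,0,-0.003],[0,0,0],0.045]
    - [[0,0,-0.006],[0,0,0],0.045]
    - [[0,0,-0.01],[0,0,0],0.045]
    - [[0,0,-0.01],[0,0,0],0.045]
    - [[0,0,-0.01],[0,0,0],0.015]
    - [[0,0,-0.01],[0,0,0],0.015]
    - [[0,0,-0.01],[0,0,0],0.015]
    - [[0,0,-0.01],[0,0,0],0.015]
    - [[0,0,-0.01],[0,0,0],0.015]
  grip_force: 40

```text
time_s: 6.15
tool_pos: [0.4665, 0.3858, 0.0141]
eef_rot: [-3.083, -0.604, -0.0]
contact_force: [-1.0, 0.7, -0.3]
grip_width: 0.293
```

```bash
python3 - <<'E'
from h import *
st();wz('w7')
E
```

```text
time_s 6.15
joints [ 9.581e-01  5.533e-01 -2.693e-01 -1.000e-04 -7.479e-01  9.999e-01]
tool_pos [0.4665 0.3858 0.0141]
eef_rot [-3.0827e+00 -6.0430e-01 -3.0000e-04]
contact_force [-1.0112  0.737  -0.3202]
torque [ 0.1372 -0.0408  0.0004]
grip_width 0.293
```

View pics/w7z.png

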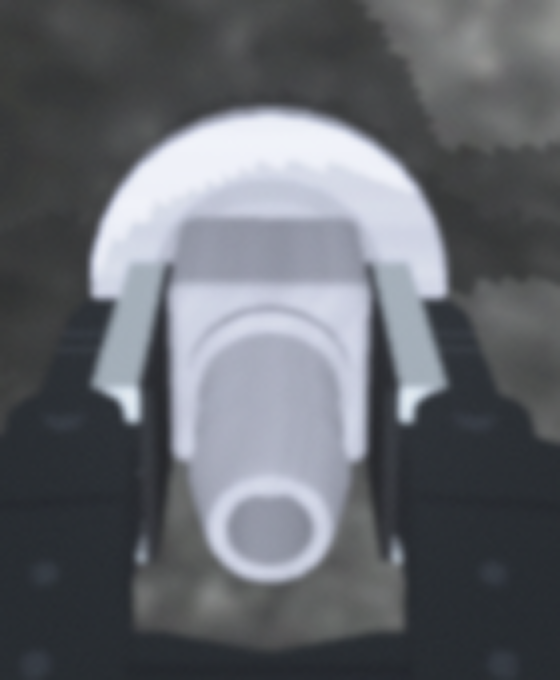

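>>> step_arm:
  plan:
    - [[0,0,0],[0,0,0],0.0]
    - [[0,0,0.01],[0,0,0],0.0]
    - [[0,0,0.03],[0,0,0],0.0]
    - [[0,0,0.06],[0,0,0],0.0]
    - [[0,0,0.095],[0,0,0],0.0]
    - [[0,-0.01,0.13],[0,0,0],0.0]
    - [[0,-0.03,0.165],[0,0,0],0.0]
    - [[0,-0.055,0.195],[0,0,0],0.0]
    - [[0,-0.085,0.22],[0,0,0],0.0]
    - [[0.002,-0.12,0.24],[0,0,0],0.0]
    - [[0.004,-0.155,0.26],[0,0,0],0.0]
    - [[0.006,-0.19,0.27],[0,0,0],0.0]
    - [[0.008,-0.22,0.28],[0,0,0],0.0]
    - [[0.01,-0.245,0.285],[0,0,0],0.0]
    - [[0.012,-0.26,0.286],[0,0,0],0.0]
    - [[0.014,-0.266,0.286],[0,0,0],0.0]
    - [[0.014,-0.266,0.286],[0,0,0],0.0]
    - [[0.014,-0.266,0.286],[0,0,0],0.0]
  grip_force: 90

```text
time_s: 7.7
tool_pos: [0.4801, 0.1198, 0.2997]
eef_rot: [-3.083, -0.604, 0.001]
contact_force: [0.0, 0.5, -2.6]
grip_width: 0.281
```

```bash
python3 - <<'E'
from h import *
st();cal=arm.calibration('wrist');wz('w8')
for t in ['port','seal_top','catch_pot']:
    for d in arm.tip_of('wrist',t)[:3]: print(t,round(d['p'],2),w(cal,d['location']))
E
```

```text
time_s 7.7
joints [ 5.7290e-01  1.0640e-01 -1.4400e-01 -6.0000e-04 -1.3211e+00  1.3847e+00]
tool_pos [0.4801 0.1198 0.2997]
eef_rot [-3.0828e+00 -6.0360e-01  1.3000e-03]
contact_force [ 0.0177  0.5495 -2.5844]
torque [ 0.0145 -0.0205 -0.0106]
grip_width 0.281
port 0.9 [0.56847936 0.07794021 0.13413857]
seal_top 0.88 [0.5711295  0.0758878  0.13666728]
seal_top 0.37 [ 0.43497342 -0.048654    0.00422129]
catch_pot 0.56 [ 0.57411571  0.1255125  -0.00072865]
```

View pics/w8.png

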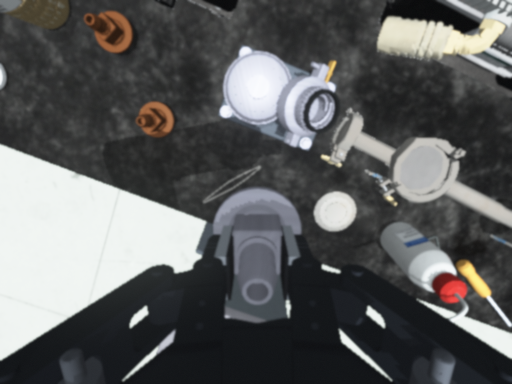

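```bash
python3 - <<'E'
import cv2
im=cv2.imread('pics/w8.png')[35:160,210:350]
cv2.imwrite('pics/w8p.png',cv2.resize(im,None,fx=5.6,fy=4.8*5.6/4.8*0.857,interpolation=cv2.INTER_CUBIC) if 0 else cv2.resize(im,None,fx=4.8,fy=4.8,interpolation=cv2.INTER_CUBIC))
E
```

```text
(no output)
```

View pics/w8p.png

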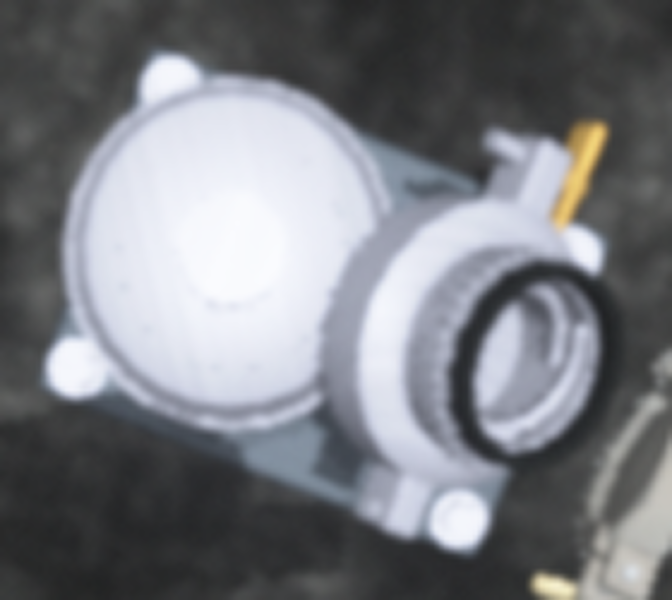

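```bash
cat > fit.py <<'E'
from h import *
from scipy.optimize import minimize
np.set_printoptions(precision=4,suppress=True)
cal=arm.calibration('wrist')
o=lambda u,v:((u+.5)/4.8-.5+210,(v+.5)/4.8-.5+35)
for z in (.01,.02):
    P=[pix2z(cal,o(*b),z) for b in [(172,83),(76,365),(460,520),(583,248)]]
    P=np.array(P);print(z,P[:,:2]);
    for a,b in((1,2),(0,3)): d=P[b]-P[a];print('long',np.degrees(np.arctan2(d[1],d[0])),np.linalg.norm(d))
    d=P[1]-P[0];print('short',np.degrees(np.arctan2(d[1],d[0])),np.linalg.norm(d)); print('mid12',(P[1]+P[2])/2, 'diag mid',(P[0]+P[2])/2)
im=cv2.imread('pics/w8.png');g=im.max(2)
S=6
crop=cv2.resize(g[75:145,285:350],None,fx=S,fy=S,interpolation=cv2.INTER_CUBIC)
m=(crop<75).astype(np.uint8)
n,l,s,c=cv2.connectedComponentsWithStats(m)
print(s[:8],c[:8])
cv2.imwrite('pics/seal_m.png',np.hstack([crop,m*255]))
E
python3 fit.py
```

```text
0.01 [[0.6169 0.1957]
 [0.5261 0.1937]
 [0.5281 0.055 ]
 [0.6222 0.0552]]
long -89.1773104428407 0.1387471273546339
long -87.8580259675849 0.14059274622236947
short -178.7621264146163 0.0908698922408551
mid12 [0.5271 0.1243 0.01  ] diag mid [0.5725 0.1253 0.01  ]
0.02 [[0.6153 0.1946]
 [0.5265 0.1927]
 [0.5285 0.057 ]
 [0.6205 0.0572]]
long -89.1773104428407 0.13567449564352266
long -87.85802596758487 0.13747924226281782
short -178.7621264146163 0.08885752832523425
mid12 [0.5275 0.1249 0.02  ] diag mid [0.5719 0.1258 0.02  ]
[[     0      0    390    420 130548]
 [   315     27     75     91   3973]
 [   115     90    275    330  29144]
 [   326    264     11     13     85]
 [     0    414     11      6     50]] [[175.6722 204.0473]
 [350.5907  73.4135]
 [257.4891 251.9428]
 [330.3765 270.4824]
 [  4.08   417.02  ]]
```

View pics/seal_m.png

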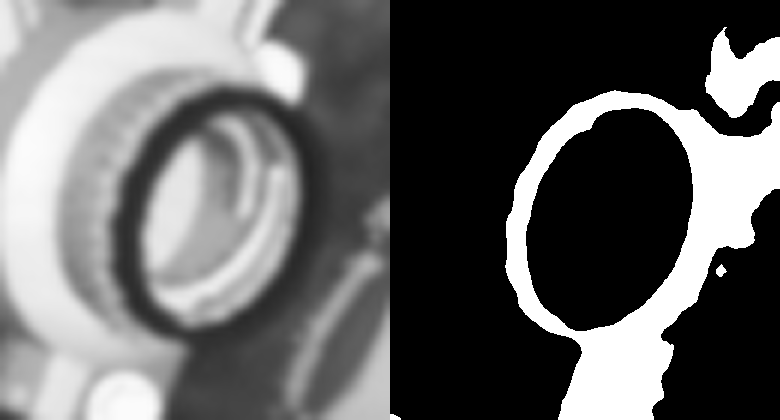

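```bash
cat >> fit.py <<'E'
hole=np.zeros_like(m);
cs,h=cv2.findContours((l==2).astype(np.uint8),cv2.RETR_CCOMP,cv2.CHAIN_APPROX_NONE)
inn=[c for c,hh in zip(cs,h[0]) if hh[3]>=0]; inn=max(inn,key=cv2.contourArea)
cv2.drawContours(hole,[inn],-1,1,-1)
t=np.linspace(0,2*np.pi,90)
def model(x,y,z,yaw,r=.0205):
    u=np.array([np.cos(yaw),np.sin(yaw),0]);a=.5*u+np.array([0,0,.866]);v=np.array([-u[1],u[0],0]);b=np.cross(a,v)
    ms=[]
    for zz in (0,.006):
        X=np.array([x,y,z])+a*zz+r*(np.cos(t)[:,None]*v+np.sin(t)[:,None]*b)
        q=proj(cal,X); q=(q-[285,75]+.5)*S-.5
        k=np.zeros_like(m);cv2.fillPoly(k,[np.round(q).astype(np.int32)],1);ms.append(k)
    return ms[0]&ms[1]
def cost(p,z=.135): 
    k=model(p[0]/1000,p[1]/1000,z,np.radians(-88.7));return 1-(k&hole).sum()/(k|hole).sum()
for z in (.131,.135,.139):
    r=minimize(cost,[572,80],args=(z,),method='Nelder-Mead',options=dict(initial_simplex=[[572,80],[576,80],[572,84]]));print(z,r.x,r.fun)
for yaw in (-96,-92,-88.7,-85,-80):
    f=lambda p:(lambda k:1-(k&hole).sum()/(k|hole).sum())(model(p[0]/1000,p[1]/1000,.135,np.radians(yaw)))
    r=minimize(f,[572,80],method='Nelder-Mead',options=dict(initial_simplex=[[572,80],[576,80],[572,84]]));print(yaw,r.x,r.fun)
E
python3 fit.py|tail -8
```

```text
0.131 [572.2787  80.6653] 0.1586036671368124
0.135 [571.9649  81.4692] 0.1388281745751957
0.139 [571.9023  82.0853] 0.11859686233033673
-96 [572.7003  81.793 ] 0.12701378362181404
-92 [572.4733  81.8667] 0.13365987736979346
-88.7 [571.9649  81.4692] 0.1388281745751957
-85 [572.2189  81.0291] 0.14387449321346735
-80 [571.6864  81.3617] 0.1487795428128632
```

```bash
python3 - <<'E'
from h import *
s=arm.sense();cal=arm.calibration('wrist');R=cv2.Rodrigues(s['eef_rot'])[0];p=s['tool_pos']
im=cv2.imread('pics/w8z.png')
b=lambda q:((q-[190,160]+.5)*4-.5)
t=np.linspace(0,2*np.pi,60)
for z,r in ((-.0679,.009),(-.0099,.027),(-.0379,0.013*1.414)):
    tt=t if r!=.013*1.414 else np.pi/4+np.arange(4)*np.pi/2
    X=np.array([p+R@[r*np.cos(a),r*np.sin(a),z] for a in tt])
    cv2.polylines(im,[np.round(b(proj(cal,X))).astype(np.int32)],True,(0,0,255),1)
cv2.imwrite('pics/w8o.png',im)
E
```

View pics/w8o.png

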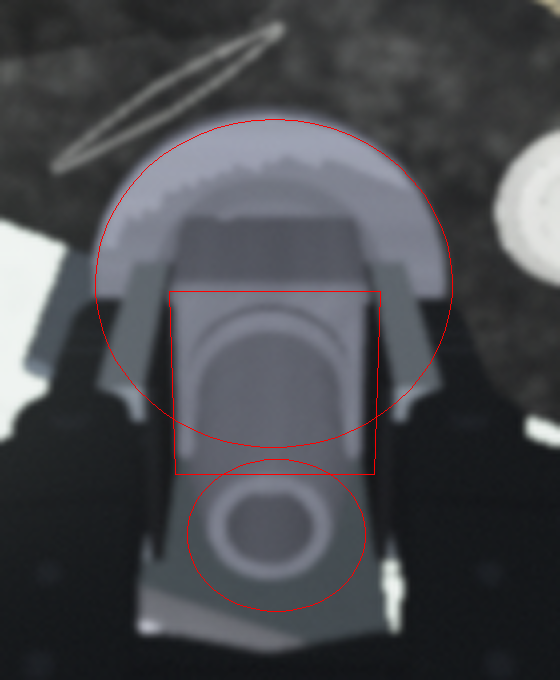

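>>> step_arm:
  plan:
    - [[0.02,-0.02,0],[0.1,0.0023,0],0.0]
    - [[0.04,-0.045,0],[0.2,0.0046,0],0.0]
    - [[0.06,-0.07,0],[0.3,0.0068,0],0.0]
    - [[0.08,-0.09,-0.01],[0.4,0.0091,0],0.0]
    - [[0.0932,-0.0968,-0.03],[0.48,0.011,0],0.0]
    - [[0.0932,-0.0968,-0.05],[0.5235,0.0119,0],0.0]
    - [[0.0932,-0.0968,-0.066],[0.5235,0.0119,0],0.0]
    - [[0.0932,-0.0968,-0.066],[0.5235,0.0119,0],0.0]
    - [[0.0932,-0.0968,-0.066],[0.5235,0.0119,0],0.0]

```text
time_s: 8.65
tool_pos: [0.5736, 0.0229, 0.2329]
eef_rot: [-2.575, -0.505, -0.115]
contact_force: [-0.1, 0.0, -0.9]
grip_width: 0.281
```

```bash
python3 - <<'E'
from h import *
s=st();cal=arm.calibration('wrist');snap('wrist','w9');snap('scene','s9')
R=cv2.Rodrigues(s['eef_rot'])[0];print(R)
E
```

```text
time_s 8.65
joints [ 0.0029  0.3422  0.0897 -0.535  -1.365   2.0793]
tool_pos [0.5736 0.0229 0.2329]
eef_rot [-2.5746 -0.5046 -0.1155]
contact_force [-0.0551  0.0365 -0.8935]
torque [-1.3113 -0.0904 -0.0256]
grip_width 0.2809
[[ 0.92734582  0.37394078 -0.01407216]
 [ 0.33058484 -0.80104646  0.4990373 ]
 [ 0.17533794 -0.4674322  -0.86646624]]
```

View pics/w9.png

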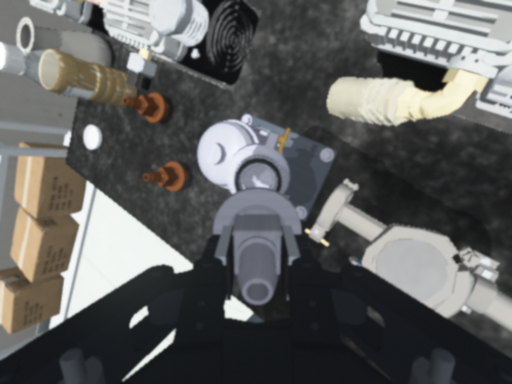

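View pics/s9.png

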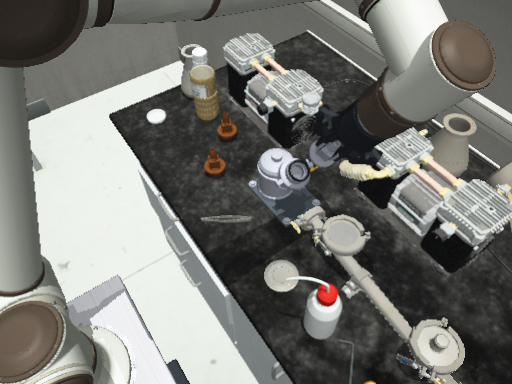

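```bash
cat > ov.py <<'E'
from h import *
import sys
n,P=sys.argv[1],np.array(eval(sys.argv[2]));yaw=np.radians(-88.7)
cal=arm.calibration('wrist');s=arm.sense();R=cv2.Rodrigues(s['eef_rot'])[0];p=s['tool_pos']
u=np.array([np.cos(yaw),np.sin(yaw),0]);a=.5*u+np.array([0,0,.866]);v=np.array([-u[1],u[0],0]);b=np.cross(a,v)
x0,x1,y0,y1=190,330,130,310;f=4
im=cv2.resize(cv2.imread(f'pics/{n}.png')[y0:y1,x0:x1],None,fx=f,fy=f,interpolation=cv2.INTER_CUBIC)
t=np.linspace(0,2*np.pi,80)
def dr(X,c): cv2.polylines(im,[np.round((proj(cal,X)-[x0,y0]+.5)*f-.5).astype(np.int32)],True,c,1)
for r in(.0205,.0245): dr(P+a*.006+r*(np.cos(t)[:,None]*v+np.sin(t)[:,None]*b),(0,255,0))
for z,r in ((-.0679,.009),(-.0099,.027)): dr(np.array([p+R@[r*np.cos(q),r*np.sin(q),z] for q in t]),(0,0,255))
cv2.imwrite(f'pics/{n}o.png',im)
print('tool z vs -axis deg',np.degrees(np.arccos(-R[:,2]@a)),'axis offset of TCP (v,b,a)',[(p-P)@k for k in(v,b,a)])
E
python3 ov.py w9 '[.572,.080,.135]'
```

```text
tool z vs -axis deg 0.39223103220368527 axis offset of TCP (v,b,a) [np.float64(0.0011026831614929422), np.float64(0.0012931828318145239), np.float64(0.11526850676030626)]
```

View pics/w9o.png

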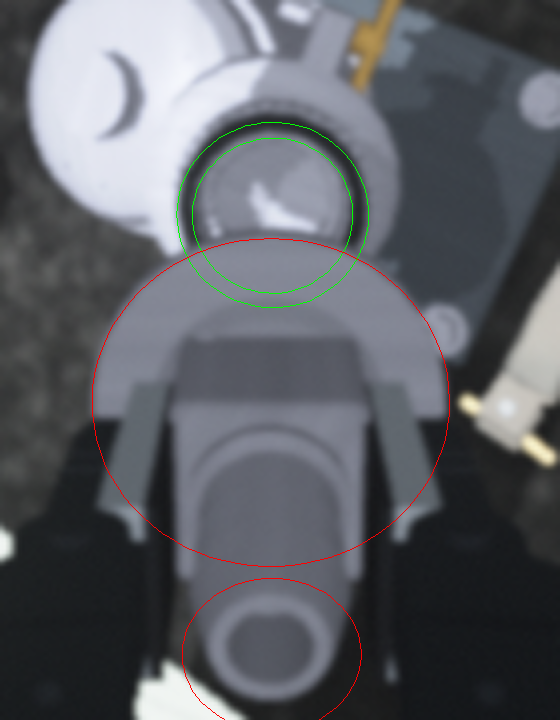

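>>> step_arm:
  plan:
    - [[-0.0001,0.005,-0.0087],[0.0014,-0.06,0.1039],0.0]
    - [[-0.0003,0.015,-0.026],[0.0027,-0.12,0.2078],0.0]
    - [[-0.0006,0.025,-0.0433],[0.0041,-0.18,0.3118],0.0]
    - [[-0.0008,0.035,-0.0606],[0.0055,-0.24,0.4157],0.0]
    - [[-0.0009,0.04,-0.0693],[0.0068,-0.3,0.5197],0.0]
    - [[-0.001,0.0425,-0.0736],[0.0082,-0.36,0.6236],0.0]
    - [[-0.001,0.0425,-0.0736],[0.0097,-0.4249,0.7361],0.0]
    - [[-0.001,0.0425,-0.0736],[0.0097,-0.4249,0.7361],0.0]
    - [[-0.001,0.0425,-0.0736],[0.0097,-0.4249,0.7361],0.0]

```text
time_s: 9.5
tool_pos: [0.5734, 0.0662, 0.1622]
eef_rot: [-2.184, -1.554, -0.405]
contact_force: [0.2, 0.8, -2.3]
grip_width: 0.28
```

```bash
python3 - <<'E'
from h import *
s=st();snap('wrist','w10');snap('scene','s10')
im=cv2.imread('pics/s10.png')[120:220,240:360];cv2.imwrite('pics/s10z.png',cv2.resize(im,None,fx=6,fy=6,interpolation=cv2.INTER_CUBIC))
E
python3 ov.py w10 '[.572,.080,.135]'
```

```text
time_s 9.5
joints [ 0.0736  0.3894 -0.0171 -0.5664 -1.1941  2.9555]
tool_pos [0.5734 0.0662 0.1622]
eef_rot [-2.1842 -1.5544 -0.4055]
contact_force [ 0.1819  0.7568 -2.2509]
torque [-1.3346 -0.0347  0.0402]
grip_width 0.28
tool z vs -axis deg 0.39393034447133224 axis offset of TCP (v,b,a) [np.float64(0.0009063269523973291), np.float64(0.0010955185697748282), np.float64(0.03031102966675897)]
```

View pics/w10o.png

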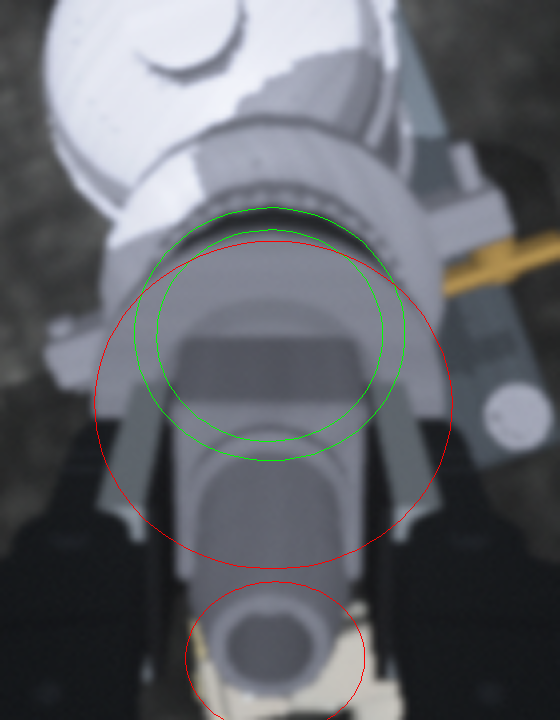

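View pics/s10z.png

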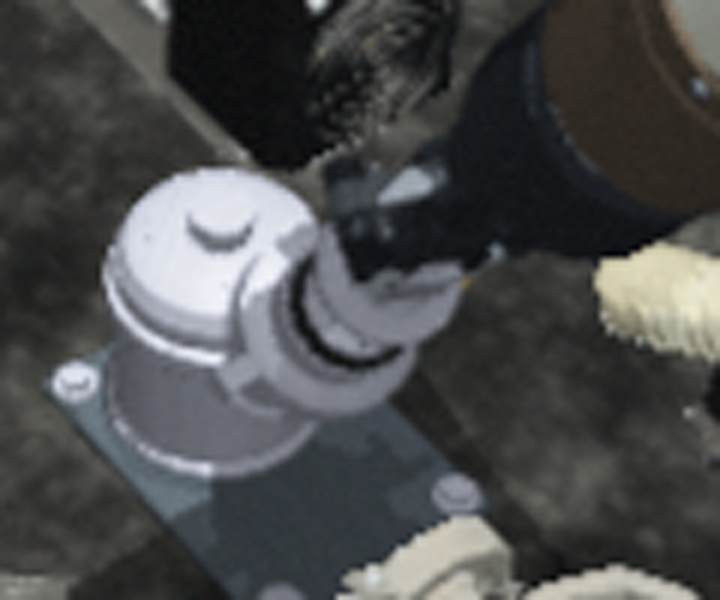

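>>> step_arm:
  plan:
    - [[-0.0005,0.002,-0.0035],[0,0,0],0.0]
    - [[-0.0006,0.004,-0.007],[0,0,0],0.0]
    - [[-0.0006,0.0055,-0.0107],[0,0,0],0.0]
    - [[-0.0006,0.0055,-0.0107],[0,0,0],0.0]
    - [[-0.0006,0.0055,-0.0107],[0,0,0],0.0]

```text
time_s: 10.02
tool_pos: [0.5718, 0.0709, 0.1492]
eef_rot: [-2.183, -1.553, -0.402]
contact_force: [0.2, 0.0, -3.5]
grip_width: 0.282
```

```bash
cat > ax.py <<'E'
from h import *
P=np.array([.572,.080,.135]);yaw=np.radians(-88.7)
u=np.array([np.cos(yaw),np.sin(yaw),0]);a=.5*u+np.array([0,0,.866]);v=np.array([-u[1],u[0],0]);b=np.cross(a,v)
s=arm.sense();R=cv2.Rodrigues(s['eef_rot'])[0];p=s['tool_pos']
F0=np.array([0,0.4,-1.8]) # approx carried bias
r=lambda x:np.round(x,2)
d=p-P
print('t',s['time_s'],'j6',r(s['joints'][5]),'off v,b mm',r(d@v*1e3),r(d@b*1e3),'foot z mm',r((d@a)*1e3-14.1),'F v,b,a',r(s['contact_force']@v),r(s['contact_force']@b),r(s['contact_force']@a),'tau a',r(s['torque']@a),'tau v,b',r(s['torque']@v),r(s['torque']@b),'tilt v,b deg',r(np.degrees(-R[:,2]@v)),r(np.degrees(-R[:,2]@b)),'gw',r(s['grip_width']))
E
python3 ax.py
```

```text
t 10.0167 j6 2.96 off v,b mm -0.4 -0.76 foot z mm 2.68 F v,b,a 0.18 -1.76 -3.07 tau a 0.03 tau v,b -1.34 0.01 tilt v,b deg 0.06 0.0 gw 0.28
```

>>> step_arm:
  plan:
    - [[0,0.0005,-0.0009],[0,0,0],0.0]
    - [[0,0.001,-0.0017],[0,0,0],0.0]
    - [[0,0.0015,-0.0026],[0,0,0],0.0]
    - [[0,0.0015,-0.0026],[0,0,0],0.0]

```text
time_s: 10.35
tool_pos: [0.572, 0.0725, 0.1469]
eef_rot: [-2.183, -1.554, -0.403]
contact_force: [0.1, 0.5, -2.4]
grip_width: 0.279
```

```bash
python3 ax.py
```

```text
t 10.35 j6 2.97 off v,b mm -0.19 -0.56 foot z mm -0.01 F v,b,a 0.1 -0.75 -2.35 tau a -0.09 tau v,b -1.37 0.03 tilt v,b deg 0.02 -0.01 gw 0.28
```

>>> step_arm:
  plan:
    - [[0,0.0005,-0.0009],[0,0,0],0.0]
    - [[0,0.001,-0.0017],[0,0,0],0.0]
    - [[0,0.001,-0.0017],[0,0,0],0.0]

```text
time_s: 10.6
tool_pos: [0.572, 0.0735, 0.1453]
eef_rot: [-2.183, -1.554, -0.403]
contact_force: [-0.3, -0.2, -1.4]
grip_width: 0.277
```

```bash
python3 ax.py
```

```text
t 10.6 j6 2.97 off v,b mm -0.18 -0.47 foot z mm -1.98 F v,b,a -0.35 -0.9 -1.13 tau a -0.04 tau v,b -1.36 -0.03 tilt v,b deg 0.02 -0.01 gw 0.28
```

>>> step_arm:
  plan:
    - [[0,0.0005,-0.0009],[0,0,0],0.0]
    - [[0,0.0005,-0.0009],[0,0,0],0.0]

```text
time_s: 10.77
tool_pos: [0.5721, 0.0739, 0.1445]
eef_rot: [-2.183, -1.554, -0.403]
contact_force: [-0.6, -0.4, -1.5]
grip_width: 0.286
```

```bash
python3 ax.py
```

```text
t 10.7667 j6 2.97 off v,b mm -0.02 -0.5 foot z mm -2.8 F v,b,a -0.64 -1.13 -1.11 tau a -0.01 tau v,b -1.3 -0.0 tilt v,b deg -0.0 -0.0 gw 0.29
```

>>> step_arm:
  plan:
    - [[0,0.0005,-0.0009],[0,0,0],0.0]
    - [[0,0.0005,-0.0009],[0,0,0],0.0]

```text
time_s: 10.93
tool_pos: [0.5723, 0.0741, 0.1441]
eef_rot: [-2.183, -1.555, -0.404]
contact_force: [-0.2, -1.7, 1.3]
grip_width: 0.277
```

```bash
python3 ax.py
```

```text
t 10.9333 j6 2.97 off v,b mm 0.14 -0.56 foot z mm -3.25 F v,b,a -0.22 -0.79 2.0 tau a -0.09 tau v,b -1.33 0.23 tilt v,b deg -0.03 0.02 gw 0.28
```

>>> step_arm:
  plan:
    - [[0,0.0003,-0.0005],[0,0,0],0.0]
    - [[0,0.0003,-0.0005],[0,0,0],0.0]

```text
time_s: 11.1
tool_pos: [0.5724, 0.0742, 0.1439]
eef_rot: [-2.183, -1.555, -0.404]
contact_force: [-1.1, -3.1, 3.1]
grip_width: 0.284
```

```bash
python3 ax.py
```

```text
t 11.1 j6 2.97 off v,b mm 0.22 -0.53 foot z mm -3.47 F v,b,a -1.15 -1.15 4.22 tau a -0.05 tau v,b -1.21 0.42 tilt v,b deg -0.05 0.03 gw 0.28
```

>>> step_arm:
  plan:
    - [[0,0,0],[-0.0012,0.055,-0.0953],0.0]
    - [[0,0,0],[-0.0025,0.11,-0.1906],0.0]
    - [[0,0,0],[-0.0038,0.165,-0.2858],0.0]
    - [[0,0,0],[-0.005,0.22,-0.3811],0.0]
    - [[0,0,0],[-0.0063,0.275,-0.4764],0.0]
    - [[0,0,0],[-0.008,0.349,-0.6045],0.0]
    - [[0,0,0],[-0.008,0.349,-0.6045],0.0]

```text
time_s: 11.68
tool_pos: [0.5719, 0.075, 0.1428]
eef_rot: [-2.534, -0.696, -0.171]
contact_force: [-0.0, -0.5, -0.0]
grip_width: 0.28
```

```bash
python3 ax.py
```

```text
t 11.6833 j6 2.27 off v,b mm -0.19 -0.43 foot z mm -4.87 F v,b,a -0.06 -0.47 0.24 tau a -0.01 tau v,b -1.25 0.07 tilt v,b deg 0.02 -0.03 gw 0.28
```

>>> step_arm:
  plan:
    - [[0,0.0002,-0.0003],[-0.0012,0.055,-0.0953],0.0]
    - [[0,0.0004,-0.0006],[-0.0025,0.11,-0.1906],0.0]
    - [[0,0.0006,-0.001],[-0.0038,0.165,-0.2858],0.0]
    - [[0,0.0008,-0.0013],[-0.005,0.22,-0.3811],0.0]
    - [[0,0.001,-0.0017],[-0.0063,0.275,-0.4764],0.0]
    - [[0,0.0012,-0.002],[-0.008,0.349,-0.6045],0.0]
    - [[0,0.0012,-0.002],[-0.008,0.349,-0.6045],0.0]

```text
time_s: 12.27
tool_pos: [0.5718, 0.0761, 0.1406]
eef_rot: [-2.611, 0.21, 0.073]
contact_force: [-0.0, -0.6, -1.8]
grip_width: 0.282
```

```bash
python3 ax.py
```

```text
t 12.2667 j6 1.57 off v,b mm -0.27 -0.57 foot z mm -7.29 F v,b,a -0.03 -1.41 -1.21 tau a 0.01 tau v,b -1.35 0.03 tilt v,b deg 0.05 -0.01 gw 0.28
```

>>> step_arm:
  plan:
    - [[0,0.0002,-0.0003],[-0.0012,0.055,-0.0953],0.0]
    - [[0,0.0004,-0.0006],[-0.0025,0.11,-0.1906],0.0]
    - [[0,0.0006,-0.001],[-0.0038,0.165,-0.2858],0.0]
    - [[0,0.0008,-0.0013],[-0.005,0.22,-0.3811],0.0]
    - [[0,0.001,-0.0016],[-0.0063,0.275,-0.4764],0.0]
    - [[0,0.0012,-0.0019],[-0.0075,0.33,-0.5717],0.0]
    - [[0,0.0014,-0.0023],[-0.0088,0.385,-0.667],0.0]
    - [[0,0.0016,-0.0027],[-0.0105,0.455,-0.788],0.0]
    - [[0,0.00175,-0.003],[-0.012,0.5235,-0.9069],0.0]
    - [[0,0.00175,-0.003],[-0.012,0.5235,-0.9069],0.0]

```text
time_s: 13.1
tool_pos: [0.572, 0.0778, 0.1377]
eef_rot: [-2.212, 1.524, 0.422]
contact_force: [-0.2, -0.7, -1.8]
grip_width: 0.278
```

```bash
python3 ax.py
```

```text
t 13.1 j6 0.53 off v,b mm -0.04 -0.57 foot z mm -10.71 F v,b,a -0.21 -1.52 -1.22 tau a 0.01 tau v,b -1.38 -0.01 tilt v,b deg 0.02 -0.01 gw 0.28
```

```bash
echo "print('jt',np.round(s['joint_torque'],3))" >> ax.py; python3 ax.py
```

```text
t 13.1 j6 0.53 off v,b mm -0.04 -0.57 foot z mm -10.71 F v,b,a -0.21 -1.52 -1.22 tau a 0.01 tau v,b -1.38 -0.01 tilt v,b deg 0.02 -0.01 gw 0.28
jt [  0.204 -39.943  17.812   2.339  -0.249  -0.285]
```

>>> step_arm:
  plan:
    - [[0,0.0001,-0.0003],[-0.001,0.0436,-0.0756],0.0]
    - [[0,0.0001,-0.0003],[-0.001,0.0436,-0.0756],0.0]

```text
time_s: 13.27
tool_pos: [0.572, 0.078, 0.1374]
eef_rot: [-2.152, 1.622, 0.448]
contact_force: [0.6, -0.4, -1.8]
grip_width: 0.281
```

```bash
python3 ax.py
```

```text
t 13.2667 j6 0.44 off v,b mm -0.03 -0.51 foot z mm -11.0 F v,b,a 0.55 -1.22 -1.36 tau a 0.01 tau v,b -1.24 -0.04 tilt v,b deg 0.02 -0.02 gw 0.28
jt [ -0.041 -39.858  17.701   2.484  -0.233  -0.454]
```

>>> step_arm:
  plan:
    - [[0,0.0002,-0.0002],[-0.001,0.0436,-0.0756],0.0]
    - [[0,0.0002,-0.0002],[-0.001,0.0436,-0.0756],0.0]

```text
time_s: 13.43
tool_pos: [0.572, 0.0782, 0.1373]
eef_rot: [-2.088, 1.72, 0.474]
contact_force: [-0.6, 0.6, -2.1]
grip_width: 0.278
```

```bash
python3 ax.py
```

```text
t 13.4333 j6 0.36 off v,b mm -0.08 -0.41 foot z mm -11.25 F v,b,a -0.57 -0.55 -2.12 tau a -0.01 tau v,b -1.38 0.01 tilt v,b deg 0.02 -0.02 gw 0.28
jt [-1.7000e-02 -4.0123e+01  1.7874e+01  2.4630e+00 -2.4800e-01 -4.4300e-01]
```

>>> step_arm:
  plan:
    - [[0,0.0001,-0.0003],[-0.001,0.0436,-0.0756],0.0]
    - [[0,0.0001,-0.0003],[-0.001,0.0436,-0.0756],0.0]

```text
time_s: 13.6
tool_pos: [0.572, 0.0782, 0.1371]
eef_rot: [-2.02, 1.817, 0.499]
contact_force: [-1.0, -0.5, -3.5]
grip_width: 0.279
```

```bash
python3 ax.py
```

```text
t 13.6 j6 0.27 off v,b mm -0.06 -0.52 foot z mm -11.41 F v,b,a -1.03 -2.19 -2.75 tau a 0.02 tau v,b -1.39 0.04 tilt v,b deg 0.02 -0.01 gw 0.28
jt [  0.09  -40.1    17.916   2.401  -0.231  -0.438]
```

>>> step_arm:
  plan:
    - [[0,0.0002,-0.0002],[-0.001,0.0436,-0.0756],0.0]
    - [[0,0.0002,-0.0002],[-0.001,0.0436,-0.0756],0.0]

```text
time_s: 13.77
tool_pos: [0.5722, 0.0784, 0.137]
eef_rot: [-1.947, 1.911, 0.524]
contact_force: [-0.7, 0.9, -2.3]
grip_width: 0.283
```

```bash
python3 ax.py
```

```text
t 13.7667 j6 0.18 off v,b mm 0.13 -0.35 foot z mm -11.57 F v,b,a -0.65 -0.37 -2.41 tau a 0.09 tau v,b -1.31 -0.11 tilt v,b deg -0.01 -0.01 gw 0.28
jt [ -0.053 -40.174  17.793   2.497  -0.3    -0.434]
```

>>> step_arm:
  plan:
    - [[0,0.0001,-0.0003],[-0.001,0.0436,-0.0756],0.0]
    - [[0,0.0001,-0.0003],[-0.001,0.0436,-0.0756],0.0]

```text
time_s: 13.93
tool_pos: [0.5724, 0.0785, 0.1368]
eef_rot: [-1.871, 2.003, 0.547]
contact_force: [1.3, 0.5, -2.3]
grip_width: 0.281
```

```bash
python3 ax.py
```

```text
t 13.9333 j6 0.09 off v,b mm 0.38 -0.35 foot z mm -11.79 F v,b,a 1.28 -0.7 -2.21 tau a -0.01 tau v,b -1.19 -0.27 tilt v,b deg -0.04 -0.01 gw 0.28
jt [ -0.206 -40.192  17.437   2.597  -0.468  -0.428]
```

>>> step_arm:
  plan:
    - [[0,0.0002,-0.0002],[-0.001,0.0436,-0.0756],0.0]
    - [[0,0.0002,-0.0002],[-0.001,0.0436,-0.0756],0.0]

```text
time_s: 14.1
tool_pos: [0.5727, 0.0787, 0.1367]
eef_rot: [-1.79, 2.092, 0.57]
contact_force: [1.7, 0.0, -2.0]
grip_width: 0.282
```

```bash
python3 ax.py
```

```text
t 14.1 j6 0.01 off v,b mm 0.63 -0.29 foot z mm -12.0 F v,b,a 1.68 -1.02 -1.73 tau a -0.01 tau v,b -1.2 -0.51 tilt v,b deg -0.08 -0.01 gw 0.28
jt [ -0.24  -40.391  17.142   2.648  -0.692  -0.416]
```

>>> step_arm:
  plan:
    - [[0,0.0001,-0.0003],[-0.001,0.0436,-0.0756],0.0]
    - [[0,0.0001,-0.0003],[-0.001,0.0436,-0.0756],0.0]

```text
time_s: 14.27
tool_pos: [0.5727, 0.0788, 0.1364]
eef_rot: [-1.705, 2.179, 0.593]
contact_force: [3.2, 0.2, -2.9]
grip_width: 0.279
```

```bash
python3 ax.py
```

```text
t 14.2667 j6 -0.08 off v,b mm 0.67 -0.34 foot z mm -12.26 F v,b,a 3.24 -1.34 -2.57 tau a -0.06 tau v,b -1.12 -0.68 tilt v,b deg -0.08 -0.01 gw 0.28
jt [ -0.28  -40.439  16.906   2.699  -0.832  -0.399]
```

```bash
cat > av.py <<'E'
from h import *
import sys
P=np.array([.572,.080,.135]);yaw=np.radians(-88.7)
u=np.array([np.cos(yaw),np.sin(yaw),0]);a=.5*u+np.array([0,0,.866]);v=np.array([-u[1],u[0],0]);b=np.cross(a,v)
B=np.stack([v,b,a])
X=[]
for i in range(int(sys.argv[1]) if len(sys.argv)>1 else 10):
    if i: arm.capture('wrist')
    s=arm.sense();X.append(np.r_[B@(s['tool_pos']-P)*1e3-[0,0,14.1],B@s['contact_force'],B@s['torque'],s['joints'][5],s['joint_torque'][5]])
X=np.array(X);np.set_printoptions(precision=3,suppress=True,linewidth=150)
print('t',s['time_s']);print('mean pos(v,b,foot)',X.mean(0)[:3],'F',X.mean(0)[3:6],'tau',X.mean(0)[6:9],'j6,jt',X.mean(0)[9:]);print('sd',X.std(0))
E
python3 av.py 10
```

```text
t 14.7167
mean pos(v,b,foot) [  0.623  -0.35  -12.251] F [ 3.114 -0.448 -3.445] tau [-1.137 -0.977  0.047] j6,jt [-0.08  -0.098]
sd [0.022 0.013 0.013 0.875 0.524 0.574 0.028 0.189 0.074 0.002 0.104]
```

>>> step_arm:
  plan:
    - [[0.0004,0,0],[0,0,0],0.0]
    - [[0.0007,0.0001,-0.0003],[-0.001,0.0436,-0.0756],0.0]
    - [[0.0007,0.0003,-0.0005],[-0.002,0.0872,-0.1511],0.0]
    - [[0.0007,0.0003,-0.0005],[-0.002,0.0872,-0.1511],0.0]

```text
time_s: 15.05
tool_pos: [0.5728, 0.079, 0.1359]
eef_rot: [-1.52, 2.349, 0.638]
contact_force: [2.9, 1.5, -3.4]
grip_width: 0.285
```

```bash
python3 av.py 8
```

```text
t 15.4
mean pos(v,b,foot) [  0.718  -0.475 -12.816] F [ 2.931 -0.102 -2.791] tau [-0.995 -0.949 -0.069] j6,jt [-0.257 -0.049]
sd [0.028 0.015 0.013 0.323 0.399 0.696 0.04  0.023 0.031 0.001 0.141]
```

```bash
python3 - <<'E'
from h import *
snap('wrist','w11');snap('scene','s11')
im=cv2.imread('pics/s11.png')[60:240,240:440];cv2.imwrite('pics/s11z.png',cv2.resize(im,None,fx=4,fy=4,interpolation=cv2.INTER_CUBIC))
E
```

```text
(no output)
```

View pics/w11.png

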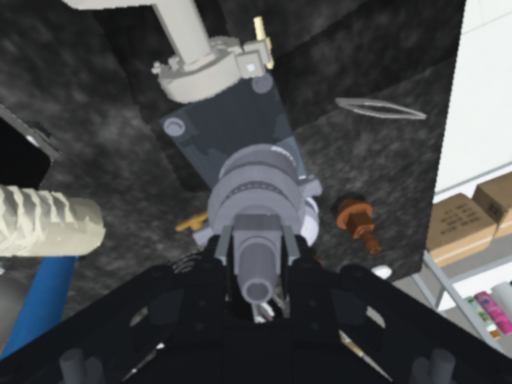

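View pics/s11z.png

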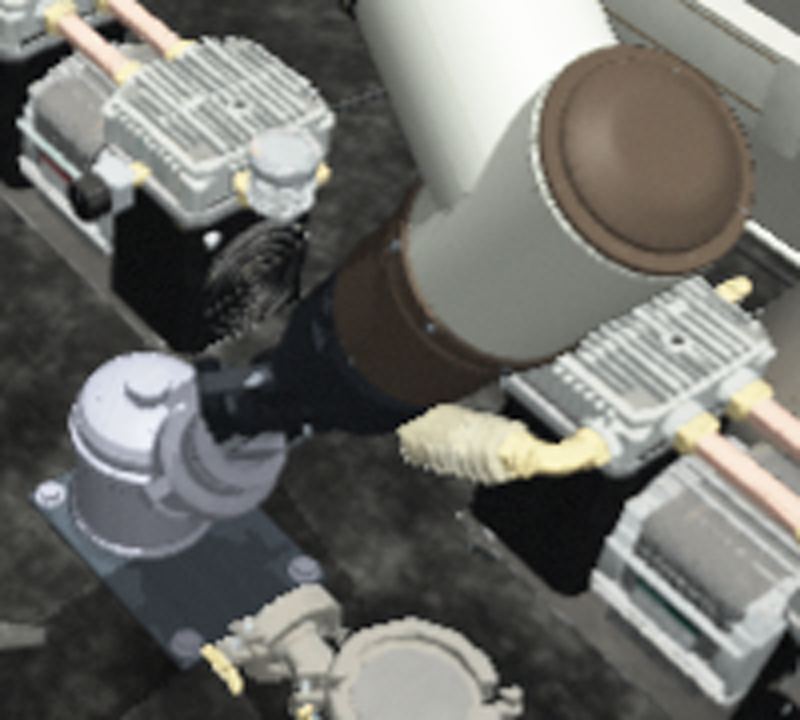

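>>> step_arm:
  plan:
    - [[0,-0.0004,0.0007],[0,0,0],0.0]
    - [[0,-0.0004,0.0007],[0,0,0],0.0]

```text
time_s: 15.67
tool_pos: [0.5727, 0.0789, 0.1359]
eef_rot: [-1.521, 2.347, 0.639]
contact_force: [4.5, 2.6, -6.3]
grip_width: 0.283
```

```bash
python3 av.py 6
```

```text
t 15.9167
mean pos(v,b,foot) [  0.69   -0.482 -12.742] F [ 4.483 -0.478 -6.783] tau [-1.053 -1.303  0.043] j6,jt [-0.258 -0.045]
sd [0.011 0.011 0.015 0.271 0.437 0.181 0.025 0.046 0.018 0.    0.002]
```

>>> step_arm:
  plan:
    - [[0,0.0004,-0.0007],[0,0,0],0.0]
    - [[0,0.0008,-0.0014],[0,0,0],0.0]
    - [[0,0.0008,-0.0014],[0,0,0],0.0]

```text
time_s: 16.17
tool_pos: [0.5728, 0.079, 0.1358]
eef_rot: [-1.522, 2.347, 0.637]
contact_force: [1.1, 1.0, 1.0]
grip_width: 0.277
```

```bash
python3 av.py 6
```

```text
t 16.4167
mean pos(v,b,foot) [  0.727  -0.457 -12.927] F [1.449 0.812 1.887] tau [-0.792 -0.43   0.001] j6,jt [-0.258 -0.008]
sd [0.016 0.02  0.029 0.494 0.412 1.056 0.067 0.063 0.031 0.    0.004]
```

>>> step_arm:
  plan:
    - [[0.0004,-0.0004,0.0007],[0,0,0],0.0]
    - [[0.0008,-0.0004,0.0007],[0,0,0],0.0]
    - [[0.0008,-0.0004,0.0007],[0,0,0],0.0]

```text
time_s: 16.67
tool_pos: [0.5728, 0.079, 0.1358]
eef_rot: [-1.522, 2.348, 0.64]
contact_force: [-0.8, -0.4, 1.9]
grip_width: 0.283
```

```bash
python3 av.py 6
```

```text
t 16.9167
mean pos(v,b,foot) [  0.788  -0.466 -12.924] F [-0.889  0.863  2.218] tau [-0.55   0.353  0.061] j6,jt [-0.258 -0.036]
sd [0.016 0.012 0.013 0.413 0.449 0.662 0.034 0.136 0.02  0.    0.001]
```

>>> step_arm:
  plan:
    - [[-0.0002,0.0001,0.0009],[0,0,0],0.0]
    - [[-0.0002,0.0001,0.0009],[0,0,0],0.0]

```text
time_s: 17.08
tool_pos: [0.5728, 0.079, 0.1359]
eef_rot: [-1.521, 2.349, 0.639]
contact_force: [-1.5, 0.3, -1.8]
grip_width: 0.28
```

```bash
python3 av.py 7
```

```text
t 17.3833
mean pos(v,b,foot) [  0.778  -0.439 -12.837] F [-1.097 -1.551 -3.005] tau [-1.322  0.199  0.054] j6,jt [-0.259 -0.067]
sd [0.019 0.01  0.014 0.48  0.494 1.076 0.121 0.042 0.037 0.    0.002]
```

>>> step_arm:
  plan:
    - [[0,0.0005,-0.0009],[0,0,0],0.0]
    - [[0,0.001,-0.0017],[0,0,0],0.0]
    - [[0,0.001,-0.0017],[0,0,0],0.0]

```text
time_s: 17.63
tool_pos: [0.5728, 0.0791, 0.1357]
eef_rot: [-1.523, 2.348, 0.638]
contact_force: [-3.4, -3.9, 2.9]
grip_width: 0.279
```

```bash
python3 av.py 5
```

```text
t 17.8333
mean pos(v,b,foot) [  0.826  -0.385 -13.033] F [-3.735 -1.774  3.697] tau [-1.497  1.132  0.009] j6,jt [-0.259 -0.004]
sd [0.015 0.008 0.009 0.461 0.404 0.501 0.023 0.014 0.027 0.    0.004]
```

>>> step_arm:
  plan:
    - [[0,0.0005,-0.0009],[0,0,0],0.0]
    - [[0,0.0005,-0.0009],[0,0,0],0.0]

```text
time_s: 18.0
tool_pos: [0.573, 0.0793, 0.1356]
eef_rot: [-1.524, 2.347, 0.636]
contact_force: [-4.4, -5.0, 6.2]
grip_width: 0.279
```

```bash
python3 av.py 5
```

```text
t 18.2
mean pos(v,b,foot) [  1.146  -0.348 -13.179] F [-4.634 -1.478  7.211] tau [-1.386  1.289 -0.017] j6,jt [-0.258  0.003]
sd [0.085 0.005 0.036 0.107 0.356 0.591 0.024 0.034 0.03  0.    0.003]
```

>>> step_arm:
  plan:
    - [[0,-0.0015,0.0025],[0,0,0],0.0]
    - [[0,-0.0013,0.0022],[-0.0014,0.059,-0.102],0.0]
    - [[0,-0.0011,0.0018],[-0.0027,0.118,-0.204],0.0]
    - [[0,-0.0009,0.0015],[-0.004,0.177,-0.306],0.0]
    - [[0,-0.0007,0.0011],[-0.0054,0.2355,-0.4079],0.0]
    - [[0,-0.0007,0.0011],[-0.0054,0.2355,-0.4079],0.0]

```text
time_s: 18.7
tool_pos: [0.5737, 0.08, 0.1347]
eef_rot: [-0.958, 2.725, 0.735]
contact_force: [0.5, -0.4, -3.8]
grip_width: 0.276
```

```bash
python3 av.py 8
```

```text
t 19.05
mean pos(v,b,foot) [  1.724  -0.15  -14.251] F [ 0.958 -2.514 -5.068] tau [-1.705 -0.311 -0.2  ] j6,jt [-0.729  0.104]
sd [0.014 0.017 0.022 0.604 0.514 1.111 0.074 0.176 0.023 0.001 0.196]
```

```bash
python3 ax.py; python3 - <<'E'
from h import *
snap('wrist','w12')
im=cv2.imread('pics/w12.png')[120:320,180:340];cv2.imwrite('pics/w12z.png',cv2.resize(im,None,fx=3.6,fy=3.0*1.2,interpolation=cv2.INTER_CUBIC)[:,:])
E
```

```text
t 19.05 j6 -0.73 off v,b mm 1.73 -0.15 foot z mm -14.22 F v,b,a 0.9 -2.9 -6.88 tau a -0.21 tau v,b -1.82 -0.55 tilt v,b deg -0.04 0.01 gw 0.28
jt [ -0.28  -43.103  18.617   2.714  -0.887   0.179]
```

View pics/w12z.png

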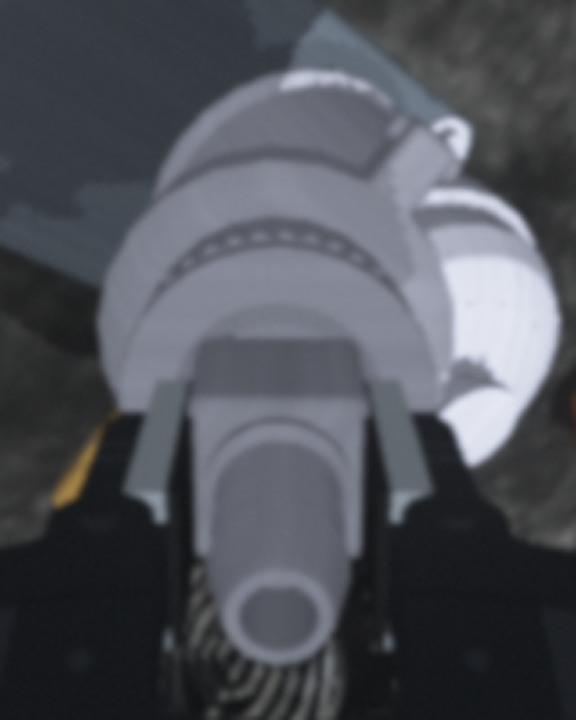

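>>> step_arm:
  plan:
    - [[0,0.0001,-0.0003],[-0.001,0.0436,-0.0756],0.0]
    - [[0,0.0001,-0.0003],[-0.001,0.0436,-0.0756],0.0]

```text
time_s: 19.27
tool_pos: [0.5735, 0.0801, 0.1345]
eef_rot: [-0.846, 2.781, 0.75]
contact_force: [1.8, 1.1, -8.6]
grip_width: 0.281
```

```bash
python3 av.py 8
```

```text
t 19.6167
mean pos(v,b,foot) [  1.539  -0.177 -14.486] F [ 2.131 -3.5   -8.358] tau [-1.906 -0.78  -0.172] j6,jt [-0.816  0.103]
sd [0.011 0.01  0.022 0.452 0.486 0.957 0.04  0.12  0.028 0.001 0.144]
```

>>> step_arm:
  plan:
    - [[0.0003,0.0002,-0.0011],[0,0,0],0.0]
    - [[0.0003,0.0002,-0.0011],[0,0,0],0.0]

```text
time_s: 19.78
tool_pos: [0.5736, 0.0801, 0.1345]
eef_rot: [-0.849, 2.78, 0.75]
contact_force: [0.6, 0.4, -4.0]
grip_width: 0.281
```

```bash
python3 av.py 5; python3 -c "
from h import *
snap('wrist','w13')"
```

```text
t 19.9833
mean pos(v,b,foot) [  1.569  -0.204 -14.562] F [ 0.07  -0.957 -2.763] tau [-1.355 -0.117 -0.124] j6,jt [-0.816  0.152]
sd [0.01  0.013 0.014 0.514 0.46  0.649 0.072 0.069 0.036 0.    0.009]
```

>>> step_arm:
  plan:
    - [[0,0,0],[0,0,0],0.045]
    - [[0,0,0],[0,0,0],0.045]
    - [[0,0,0],[0,0,0],0.045]
    - [[0,0,0],[0,0,0],0.045]

```text
time_s: 20.37
tool_pos: [0.5741, 0.0801, 0.1345]
eef_rot: [-0.848, 2.779, 0.749]
contact_force: [0.1, -1.1, 0.6]
grip_width: 0.53
```

```bash
python3 av.py 4; python3 -c "
from h import *
snap('wrist','w14')
a=cv2.imread('pics/w13.png');b=cv2.imread('pics/w14.png')
f=lambda i:cv2.resize(i[120:320,190:330],None,fx=2.8,fy=2.8,interpolation=cv2.INTER_CUBIC)
cv2.imwrite('pics/w1314.png',np.hstack([f(a),f(b)]))"
```

```text
t 20.5167
mean pos(v,b,foot) [  1.931  -0.29  -14.76 ] F [-0.354 -0.177  0.394] tau [-1.008  0.024 -0.023] j6,jt [-0.816  0.001]
sd [0.098 0.05  0.135 0.383 0.438 0.706 0.012 0.029 0.014 0.    0.   ]
```

View pics/w1314.png

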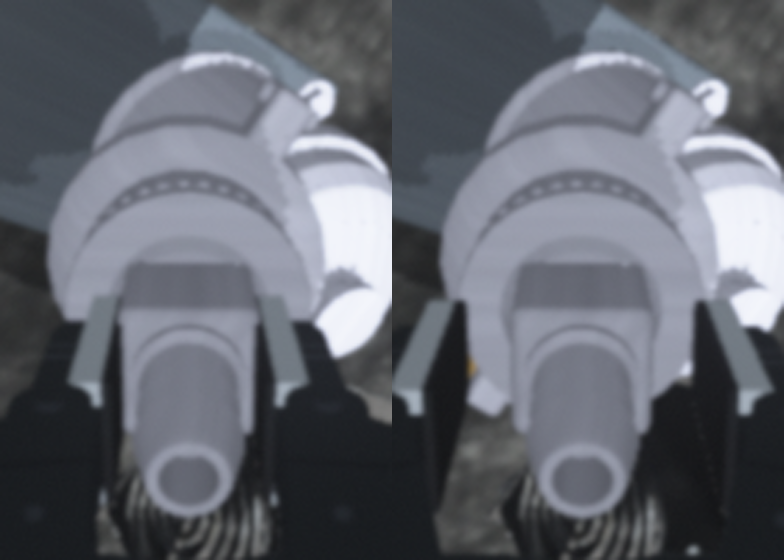

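Released, and the nipple hasn't moved. I'll back out along the port axis.

>>> step_arm:
  plan:
    - [[0,-0.002,0.0035],[0,0,0],0.045]
    - [[0.0001,-0.0075,0.013],[0,0,0],0.045]
    - [[0.0003,-0.0175,0.0303],[0,0,0],0.045]
    - [[0.0006,-0.0325,0.0563],[0,0,0],0.045]
    - [[0.001,-0.0475,0.0823],[0,0,0],0.045]
    - [[0.0013,-0.06,0.104],[0,0,0],0.045]
    - [[0.0015,-0.065,0.1126],[0,0,0],0.045]
    - [[0.0015,-0.065,0.1126],[0,0,0],0.045]
    - [[0.0015,-0.065,0.1126],[0,0,0],0.045]

```text
time_s: 21.32
tool_pos: [0.5749, 0.0153, 0.2462]
eef_rot: [-0.846, 2.78, 0.751]
contact_force: [-0.7, 0.4, -1.0]
grip_width: 0.523
```

```bash
python3 - <<'E'
from h import *
st();snap('wrist','w15');snap('scene','s15')
cal=arm.calibration('wrist')
for c in('wrist','scene'):
    cal=arm.calibration(c)
    for t in('nipple','port'):
        for d in arm.tip_of(c,t)[:4]: print(c,t,round(d['p'],2),w(cal,d['location']))
im=cv2.imread('pics/s15.png')[110:230,230:370];cv2.imwrite('pics/s15z.png',cv2.resize(im,None,fx=5,fy=5,interpolation=cv2.INTER_CUBIC))
# overlay nipple at the home pose
P=np.array([.5725,.080,.135]);yaw=np.radians(-88.7)
u=np.array([np.cos(yaw),np.sin(yaw),0]);a=.5*u+np.array([0,0,.866]);v=np.array([-u[1],u[0],0]);b=np.cross(a,v)
cal=arm.calibration('wrist');t=np.linspace(0,6.283,80);im=cv2.imread('pics/w15.png')
x0,y0,f=180,60,4
im=cv2.resize(im[y0:y0+150,x0:x0+160],None,fx=f,fy=f,interpolation=cv2.INTER_CUBIC)
for z,r in((.024-.0146,.027),(.082-.0146,.009)):
    q=proj(cal,P+a*z+r*(np.cos(t)[:,None]*v+np.sin(t)[:,None]*b))
    cv2.polylines(im,[np.round((q-[x0,y0]+.5)*f).astype(np.int32)],True,(0,255,0),1)
cv2.imwrite('pics/w15o.png',im)
E
```

```text
time_s 21.3167
joints [-0.0108  0.3364  0.1138 -0.5331 -1.3948 -0.861 ]
tool_pos [0.5749 0.0153 0.2462]
eef_rot [-0.8463  2.7801  0.7508]
contact_force [-0.6591  0.4021 -0.955 ]
torque [-1.019   0.0261  0.0179]
grip_width 0.5226
wrist nipple 0.97 [ 0.47654979  0.28525196 -0.00122167]
wrist nipple 0.79 [ 0.56495272  0.38375028 -0.0038489 ]
wrist nipple 0.59 [0.56938862 0.08998328 0.11871345]
wrist nipple 0.34 [ 0.41512295  0.14177099 -0.00098865]
scene nipple 0.81 [ 0.57007794  0.37943548 -0.00161048]
scene nipple 0.62 [0.57041173 0.08617791 0.12540223]
scene nipple 0.6 [0.47253009 0.29343952 0.00625871]
scene port 0.5 [0.56526227 0.08163491 0.13380368]
```

View pics/w15o.png

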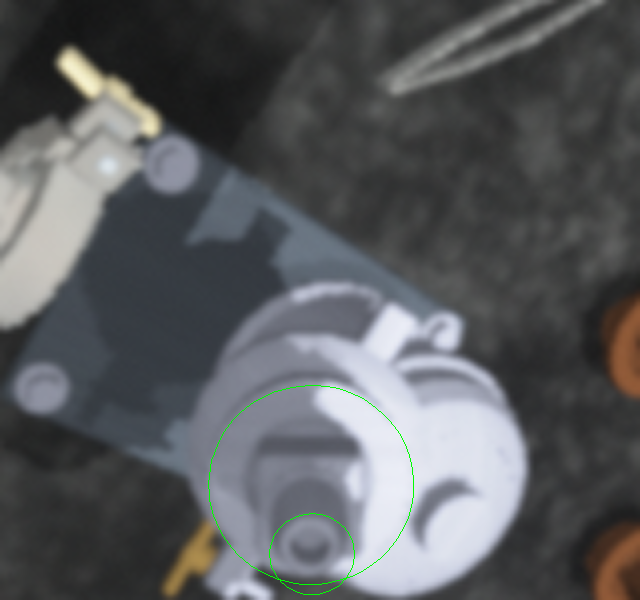

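View pics/s15z.png

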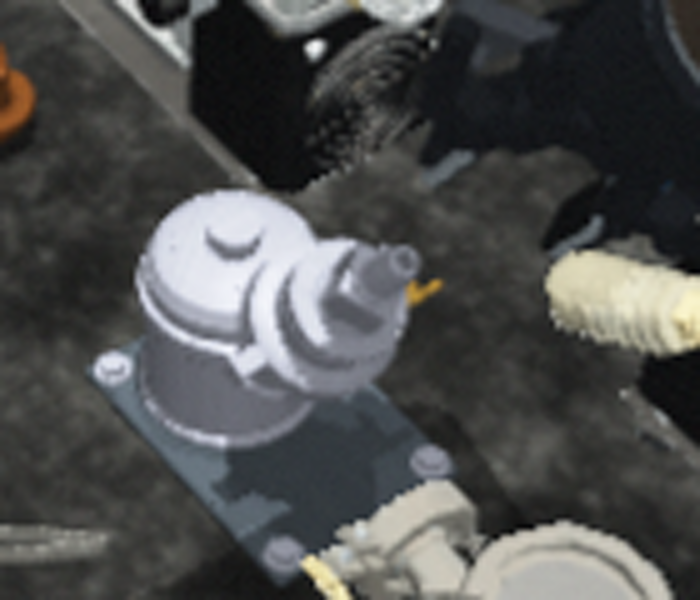

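```bash
python3 -c "
from bench import arm
print(arm.sign_off())"
```

```text
the job is handed in; nothing more can be done
None
```

I screwed the steel nipple into the inclined port, let go and backed the gripper clear. The job was handed in at about 21.5 s of the 58 s. No verdict was reported, and I never clearly felt the seal bite, so tightness rests on measured depth.

**What I did**
- **Grasp:** the first grip closed on the barb, because the fingertips stood about 25 mm higher than the TCP figures imply. I opened, lowered and gripped the square head instead.
- **Start of thread:** I touched the thread lightly, at about 6 N. It caught during the first 40° of clockwise turn.
- **Tightening:** I then followed the thread's pitch down to depth. Side forces stayed within about 5 N and axial pushes or pulls within about 10 N, well under the 90 N limit.

**Last checks**
- **Depth:** just before release, with the forces relieved, the arm's position put the foot at z of about -14.6 mm in the port frame, give or take 0.5 mm. That is about 2.6 mm past first contact, in the middle of the allowed range.
- **Squareness:** the tool was within about 0.1° of the estimated port axis.
- **After release:** the nipple did not visibly move. The scene and wrist pictures show it seated, square and barb outward. I did not move the gripper near the bottle, disc or forceps, but made no before-and-after check of their positions.

**What disagreed or was unclear**
- **Bite:** the turning torque was lost in noise, and push-pull tests only weakly suggested that the seal was loaded.
- **Sideways drift:** the tool drifted about 1.6 mm sideways from my estimated port axis while tightening. This is inside the 3 mm limit and is probably port-estimate error, thread clearance or an off-centre grip.
- **Detector depth:** the two network estimates of the foot were -11 and -19 mm, too coarse to confirm the depth.

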